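# Clip the sprung test hook onto the boiler's terminal post

## Robot

A 7-joint arm with a two-finger parallel gripper is mounted at the origin on a cart in front of the work surface, level with it; the furniture and walls round the work are solid. World frame = base frame: x ahead of the robot, y to its left, z up, the work surface at z = 0. Lengths are in m, angles in rad, forces in N, time in s.
With the tool pointing down it reaches from about 0.4 to 0.85 m from the base axis. Payload 4.5 kg.
Tool frame: the origin (TCP) lies where the fingers leave the gripper's body, on its centre line; the fingertips stand 64 mm ahead of it and the grasp point (between the pads) lies 45 mm ahead of it; z points along the fingers, y is the line along which they close (so a half turn about z gives the same grasp; the last joint's range is limited). The gripper opens to 88 mm and grips with 3 to 60 N. Pads are 18 mm wide; open, the fingers measure 123 mm over their backs; the gripper's body (75 mm by 187 mm) begins 45 mm behind the grasp point.
Start: joints at [-1.248, 0.689, -0.195, 1.565, 0.157, 0.902, -0.215], TCP at [0.178, 0.599, 0.303] pointing down, gripper open.
Joint ranges: [-3.01, 3.01], [-0.46, 2.08], [-1.47, 1.51], [0.13, 2.56], [-1, 4.14], [0.04, 2.09], [-2.66, 2.66]. Speed limits (rad/s): [2.57, 2.57, 3.14, 3.14, 3.14, 3.14, 3.14].

## Interface

Orientations are given as a unit quaternion [x, y, z, w].
In Python, from plant import r gives the robot as it stands.
- The arm moves only by the tool play_rows, never from a script. Its arguments are lists of equal length, an entry for each row: "translation": the shift along the tool's x, y, z in m, a list of three; "delta_rot": the turn, a rotation vector about the tool's x, y, z in degrees, a list of three; "grip": the opening, from -1 (shut) to 1 (fully open). In form: {"translation": [[x, y, z], ...], "delta_rot": [[rx, ry, rz], ...], "grip": [grip, ...]}. A call has 1 to 20 rows; each row shifts and turns the commanded pose from where the row before left it, along the tool's axes as they then stand; what a row does not reach is not made up. A row lasts 1/8 s, in which the tool goes at most 62.5 mm and 10.7 degrees, less where a joint would pass 70% of its speed; a pose out of reach is approached as far as the arm can. A call with a gripper value outside its range is refused whole. The fingers move at their own pace and stop on an object; "squeeze" is the grip in N (left out, the last holds). Time passes only in rows, so rows that do not move let the fingers close. It gives the time, the measured TCP pose, the force, the opening and the grip force at its end, in the units of the state.
- r.get_state(): the state, without advancing time (a new reading comes with each control period).
- r.snapshot(name): name is "scene" or "top" or "wrist"; returns the picture (420x560x3 uint8, blue, green, red); there is no depth.
- r.get_calibration(name): a dict with "intrinsics" (3x3 intrinsics, pixels), "eye" and "rotation" of the camera in the world. Camera axes: x right, y up, looking along -z (the intrinsics and any distortion apply to the point x, -y, -z); pixel columns grow to the right and rows downward; lengths in m; the calibration is good to about 2 mm. A picture is of the moment at which its call begins: read the wrist's pose just before it. get_calibration takes no time and is no camera call; for the wrist camera it gives the pose at the moment of the call.
- r.finish_job(): hands the job in; it is judged then, once.
Trained networks look in the newest picture that a camera, given by its name, has taken for a name from the list of things; names that differ only in an ending like _2 or _b are one class to them, and where a whole thing is asked for, a point or a joint stands for the part that bears it (a point fixed in the world has none). Each returns a list of dicts, best first, with "confidence" (0 to 1); they miss things now and then, are a little off and sometimes report something else, mostly with a low value. They report only what shows in the picture. A call takes as long as a camera call. They do not tell look-alikes from the thing itself.
- r.look_for(camera, target): "point" ([x, y, z] in m, in world coordinates, good to about 4 mm: the middle of the surface that is visible of it).
- r.silhouettes(camera, target): "pixels" (420x560 bool, what is visible of it).
The state is a dict: "clock": time; "q": joint angles; "qd": joint speeds; "joint_torque": joint torques, N m; "tool_pos": TCP position; "eef_rot": TCP orientation; "contact_force": force on the tool from outside, world axes, zero at the start; "moment": the same for the moment, N m; "opening": opening from 0.0 (shut) to 1.0 (fully open); "finger_force": force on a finger pad.
Only numpy, scipy, OpenCV 4.12 (cv2) and the standard library are available. Lean on these libraries where they do the work, as an engineer would, in place of code of your own. Each camera call takes 0.05 s, during which the arm holds its last target. There are 200 camera calls.

## Task

Clip the test-hook probe onto the brass post of the boiler's terminal plate: squeeze its two tabs together so the hook comes out, lay it flat on the plate pointing squarely at the white block, and ease the open hook sideways until the post is felt lightly inside it (the post stands anywhere along its slot; never push it hard). Then let go, so the spring closes the hook on the post and the probe stays lying there. Leave the tumbler and tape roll where they are.

Things in the scene. Friction and masses are not known exactly. Their poses are not given: they have to be found in the camera images.
- probe: Loose black test-hook probe, 140 g, 110 mm long, lying flat on the worktop. Origin: centre of its underside between the tabs; x along it to the hook, y left, z up. Body 24 mm wide, 18 mm high, x = -17 to 25 mm; then a nose 18 mm wide, top at z = 16 mm, to its face at x = 75 mm. Two upright tabs, z = 4 to 50 mm: black fixed, outer face x = 25 mm; grey plunger, outer face x = -30 mm at rest.
- tabs (a point): Where to grip the probe: midway between its tabs at rest, 42 mm above its underside; axes are the probe's. The tabs are 30 mm wide (y), 5 mm thick; close the fingers along x over their outer faces, 55 mm apart at rest, 41 mm fully squeezed, fingertips over z = 20 mm to clear the nose. The spring resists with 2 to 5 N: grip with 15 to 20 N. Held squeezed, the probe can be lifted and carried.
- hook (a joint): How far the hook stands out of the nose (m): 0 closed, 0.014 fully out by squeezing the tabs; the spring closes it; about 0.006 when closed on the post. The hook is a steel J of 5 mm round bar at z = 10 mm: its shank leaves the nose at probe y = +6 mm, its tip turns across the nose face to y = -7.5 mm. The gap between tip and nose is as wide as this value and open only on the -y side.
- jaw (a point): Point on the probe where the post ends up: probe x = 78 mm (3 mm before the nose face), y = 0, z = 10 mm; axes are the probe's. It does not move with the hook; with the hook fully out the middle of the gap is at probe x = 82 mm.
- plate: Terminal plate fixed on the worktop, aluminium, 200 (x) x 170 (y) x 8 mm, with a white terminal block (22 x 100 mm, top at z = 28 mm) along its +x edge. Origin: centre of its underside, z up. An upright brass post, 6 mm thick, 30 mm tall, with a foot collar 12 mm wide and 2 mm high, stands in a dark slot along y.
- slot: Middle of the slot on the plate's top (plate x = 45, y = 0, z = 8 mm); axes are the plate's. The post is clamped up to 20 mm to either side of it along y; its place there is not measured. With the probe's x along the plate's x, lying on the plate, the open hook takes the post by moving towards the plate's -y from beside the slot's +y end. The post must not be pushed with over 10 N.
- tumbler: Bystander: loose clear drinking glass, 80 mm across, 91 mm tall; origin under its centre. Leave alone.
- tape_roll: Bystander: loose roll of beige tape lying flat, 104 mm across, 25 mm high; origin under its centre. Leave alone.
Mind the look-alikes: they are no part of the job. What is shaped like the probe but purple is not meant.

How it is judged:
On the way:
1. the hook, well out (more than 9 mm), is brought to the post's slot on the plate (value of joint hook above 0.009 m and distance between jaw and slot below 0.035 m), for 0.2 s.
At the end, for the whole second after the job is handed in: The spring has closed the hook on the post (it stands 4 to 8 mm out), jaw point over the slot (within 8 mm across, 30 mm along, 4 to 17 mm above the plate); the probe lies flat (tilt under 0.12 rad), within 0.17 rad of the plate's x, at rest; origin over 60 mm before the slot (value of joint hook between 0.004 and 0.008 m and x of jaw in the frame of slot between -0.008 and 0.008 m and y of jaw in the frame of slot between -0.03 and 0.03 m and z of jaw in the frame of slot between 0.004 and 0.017 m and x of probe in the frame of slot below -0.06 m and angle between the x axis of probe and the x axis of slot, either way round below 0.17 rad and angle between probe's own z axis and vertical below 0.12 rad and linear speed of probe below 0.01 m/s); the robot touches nothing.
It fails at once if the probe pushes on the post with more than 10 N (contact force between probe and slot above 10 N).
It fails at once if the robot pushes on the post with more than 10 N (contact force between the arm and slot above 10 N).
It fails at once if the tumbler is moved by more than 30 mm (distance of tumbler from where it was at the start of the episode above 0.03 m).
It fails at once if the tape roll is moved by more than 30 mm (distance of tape_roll from where it was at the start of the episode above 0.03 m).
It also fails if it takes over 53 s, if anything falls off the work surface, if the arm or the gripper's body presses on something with over 40 N, if the wrist force passes 120 N, or if a joint passes its speed limit or range.

## Working session

There is one attempt and no reset: what is moved stays moved. The work goes in short steps, Python scripts to look and compute and a tool call to move; the robot and the scene stay as the last step left them, time stands still between calls to the robot, and variables do not carry over. Pictures are saved under pics/ and viewed, at most 11 in all, crops included, and the job is handed in when it is done.

Besides the shell and the picture viewer there is one more tool, called after ">>>" by a JSON object that holds its "fn" and its "kwargs", one argument or row to a line. play_rows: Moves the arm, as the interface text tells. Its arguments: {"type":"object","properties":{"translation":{"type":"array","items":{"type":"array","items":{"type":"number"}}},"delta_rot":{"type":"array","items":{"type":"array","items":{"type":"number"}}},"grip":{"type":"array","items":{"type":"number"}},"squeeze":{"type":"number"}},"required":["translation","delta_rot","grip"]}

```bash
mkdir -p pics; ls; python3 - <<'E'
from plant import r
import cv2,numpy as np
s=r.get_state();print({k:np.round(v,3).tolist() for k,v in s.items()})
a=r.snapshot("scene");b=r.snapshot("top")
cv2.imwrite("pics/a.png",a);cv2.imwrite("pics/b.png",b)
for c in("scene","top"):
  k=r.get_calibration(c);print(c,np.round(k["intrinsics"],1).tolist(),np.round(k["eye"],3),np.round(k["rotation"],3).tolist(),k.keys())
  for t in("probe","plate","tumbler","tape_roll"):
    print(t,[(np.round(d["point"],3).tolist(),round(d["confidence"],2)) for d in r.look_for(c,t)])
E
```

```text
pics
{'clock': 0.0, 'q': [-1.248, 0.69, -0.195, 1.566, 0.157, 0.902, -0.215], 'qd': [0.002, 0.001, -0.001, 0.0, -0.002, -0.0, -0.002], 'joint_torque': [0.0, -52.756, -1.266, -15.343, -0.053, 0.007, 0.0], 'tool_pos': [0.178, 0.599, 0.302], 'eef_rot': [0.144, 0.99, -0.001, -0.0], 'contact_force': [0.322, -0.955, -1.424], 'moment': [-0.015, 0.011, 0.01], 'finger_force': 0.0, 'opening': 0.999}
scene [[495.9, 0.0, 280.6], [0.0, 495.9, 215.4], [0.0, 0.0, 1.0]] [-0.308 -0.65   0.828] [0.364, -0.221, -0.461, 0.779] dict_keys(['intrinsics', 'eye', 'rotation'])
probe [([0.475, 0.154, 0.017], 0.86), ([0.266, -0.382, 0.018], 0.79), ([0.454, 0.04, 0.022], 0.59)]
plate [([0.526, -0.227, 0.01], 0.86), ([0.43, -0.525, 0.027], 0.69)]
tumbler [([0.642, 0.01, 0.064], 0.68)]
tape_roll [([0.432, -0.527, 0.025], 0.79)]
top [[429.8, 0.0, 273.6], [0.0, 429.8, 220.7], [0.0, 0.0, 1.0]] [ 0.228 -0.222  1.307] [-0.076, 0.057, 0.711, -0.696] dict_keys(['intrinsics', 'eye', 'rotation'])
probe [([0.474, 0.159, 0.016], 0.76), ([0.272, -0.377, 0.02], 0.67), ([0.463, 0.047, 0.016], 0.54)]
plate [([0.525, -0.222, 0.006], 0.75)]
tumbler [([0.676, 0.025, 0.047], 0.89)]
tape_roll [([0.443, -0.523, 0.024], 0.81)]
```

View pics/a.png

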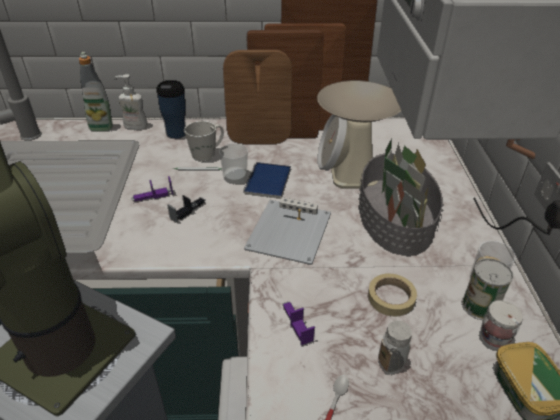

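View pics/b.png

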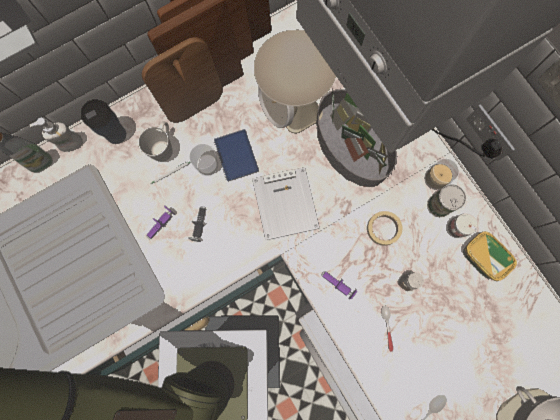

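Candidates for the probe: purple (160,222) and purple (339,285) in the top view, and black (200,223). The black one fits the description, so I'll check it in a close crop.

```bash
cat > h.py <<'E'
import numpy as np,cv2
from plant import r
from scipy.spatial.transform import Rotation as R
def ray(cal,uv,z):
    K=cal["intrinsics"];uv=np.atleast_2d(uv).astype(float)
    p=np.c_[uv,np.ones(len(uv))]@np.linalg.inv(K).T
    d=(p*[1,-1,-1])@R.from_quat(cal["rotation"]).as_matrix().T
    e=np.array(cal["eye"]);return e+d*((z-e[2])/d[:,2])[:,None]
def proj(cal,P):
    c=(np.atleast_2d(P)-cal["eye"])@R.from_quat(cal["rotation"]).as_matrix()
    c=c*[1,-1,-1];q=c@np.array(cal["intrinsics"]).T;return q[:,:2]/q[:,2:]
E
python3 - <<'E'
from h import *
a=cv2.imread("pics/a.png");b=cv2.imread("pics/b.png")
f=lambda im,x,y,w,h,s:cv2.resize(im[y:y+h,x:x+w],None,fx=s,fy=s,interpolation=cv2.INTER_CUBIC)
t=f(b,180,195,50,60,6);t2=f(b,240,155,90,90,4);t3=f(a,150,180,80,50,5)
H=360
cv=np.zeros((610,800,3),np.uint8)
cv[:360,:300]=t;cv[:360,300:660]=t2;cv[360:610,:400]=t3
cv[360:600,400:800]=f(a,240,190,100,60,4)
cv2.imwrite("pics/c.png",cv[:600])
for c in("scene","top"):
  cal=r.get_calibration(c);print(c,proj(cal,[[.463,.047,.016],[.525,-.222,.006]]))
  r.snapshot(c)
  for t in("probe","plate"):
    for d in r.silhouettes(c,t):
      m=d["pixels"].astype(np.uint8);rc=cv2.minAreaRect(cv2.findNonZero(m))
      bx=cv2.boxPoints(rc);print(t,round(d["confidence"],2),m.sum(),np.round(bx,1).tolist(),np.round(ray(cal,bx,.008 if t=="plate" else .016)[:,:2],3).tolist())
E
```

```text
scene [[184.3130629  207.36756918]
 [286.35502366 229.58200082]]
probe 0.89 681 [[278.0, 305.5], [295.3999938964844, 295.29998779296875], [319.6000061035156, 336.5], [302.20001220703125, 346.79998779296875]] [[0.292, -0.325], [0.335, -0.345], [0.263, -0.436], [0.225, -0.416]]
probe 0.77 302 [[131.0, 190.5], [169.60000610351562, 185.89999389648438], [170.89999389648438, 196.60000610351562], [132.3000030517578, 201.10000610351562]] [[0.452, 0.218], [0.52, 0.14], [0.483, 0.106], [0.417, 0.183]]
probe 0.62 427 [[164.39999389648438, 206.1999969482422], [199.60000610351562, 189.6999969482422], [207.5, 206.5], [172.3000030517578, 223.10000610351562]] [[0.442, 0.095], [0.546, 0.058], [0.495, -0.004], [0.398, 0.035]]
plate 0.97 3905 [[243.6999969482422, 248.8000030517578], [265.0, 186.8000030517578], [331.20001220703125, 209.60000610351562], [309.8999938964844, 271.5]] [[0.412, -0.166], [0.653, -0.086], [0.651, -0.289], [0.421, -0.338]]
top [[196.30399815 225.8253997 ]
 [283.58132578 204.67123953]]
probe 0.72 321 [[319.6000061035156, 276.1000061035156], [325.70001220703125, 268.20001220703125
[... 357 characters left out ...]
036]]
probe 0.51 272 [[142.1999969482422, 230.60000610351562], [167.8000030517578, 207.39999389648438], [174.89999389648438, 215.1999969482422], [149.39999389648438, 238.5]] [[0.452, 0.214], [0.523, 0.137], [0.498, 0.114], [0.427, 0.191]]
plate 0.63 3399 [[251.39999389648438, 178.0], [304.8999938964844, 166.0], [318.79998779296875, 227.89999389648438], [265.29998779296875, 239.89999389648438]] [[0.613, -0.123], [0.647, -0.292], [0.449, -0.328], [0.416, -0.164]]
plate 0.56 29 [[274.79998779296875, 189.39999389648438], [287.6000061035156, 185.5], [288.3999938964844, 188.3000030517578], [275.6000061035156, 192.10000610351562]] [[0.574, -0.196], [0.585, -0.236], [0.577, -0.238], [0.565, -0.198]]
```

View pics/c.png

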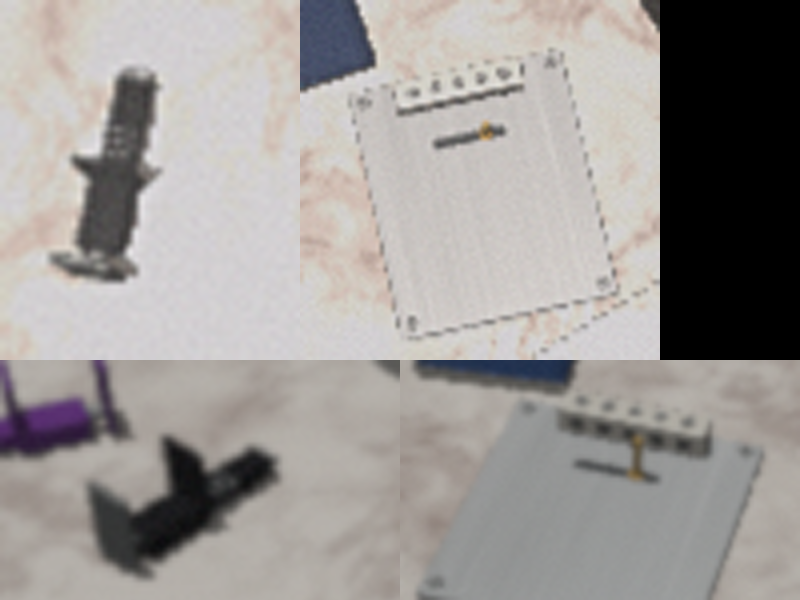

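The black probe is at top (200,223), with its hook end at (202,207) and the grey plunger at the lower end. The two purple ones are look-alikes. The post shows at top (286,188), a little to the plate's -y side of the slot's middle. Next I work out the move above the probe.

```bash
cat >> h.py <<'E'
def st():
    s=r.get_state();return s,np.array(s["tool_pos"]),R.from_quat(s["eef_rot"])
def plan(xyz,yaw):
    """yaw = world direction of tool y wanted; prints turn about tool z/tilt, and shift in tool axes before & after turn"""
    s,p,q=st();M=q.as_matrix()
    y=np.array([np.cos(yaw),np.sin(yaw),0]);z=np.array([0,0,-1.]);T=np.c_[np.cross(y,z),y,z]
    rv=np.degrees((q.inv()*R.from_matrix(T)).as_rotvec());d=np.array(xyz)-p
    print("t",round(s["clock"],2),"pos",np.round(p,4),"yaw",round(np.degrees(np.arctan2(M[1,1],M[0,1])),2),"rotvec",np.round(rv,2),"shift_before",np.round(M.T@d,4),"shift_after",np.round(T.T@d,4),"F",np.round(s["contact_force"],2),"open",round(s["opening"],3),"ff",round(s["finger_force"],1))
E
python3 - <<'E'
from h import *
s,p,q=st();c=r.get_calibration("wrist")
print(q.inv().apply(np.array(c["eye"])-p),(q.inv()*R.from_quat(c["rotation"])).as_matrix().round(3),np.array(c["intrinsics"]).round(1))
plan([.463,.03,.30],-.15)
plan([.463,.03,.30],-.15+np.pi)
E
```

```text
[ 0.0743675  -0.00015098 -0.08203042] [[ 0.     0.959  0.284]
 [ 1.    -0.     0.   ]
 [ 0.     0.284 -0.959]] [[314.8   0.  283.1]
 [  0.  314.8 211.2]
 [  0.    0.    1. ]]
t 0.8 pos [0.178  0.5991 0.3027] yaw 73.46 rotvec [ 0.   -0.   82.05] shift_before [-0.4353 -0.4644  0.0027] shift_after [-0.5202  0.3669  0.0027] F [-0.64  0.66  0.45] open 1.004 ff 0.0
t 0.8 pos [0.178  0.5991 0.3027] yaw 73.46 rotvec [  0.     0.   -97.95] shift_before [-0.4353 -0.4644  0.0027] shift_after [ 0.5202 -0.3669  0.0027] F [-0.64  0.66  0.45] open 1.004 ff 0.0
```

>>> {"fn": "play_rows", "kwargs": {
  "translation": [
    [-0.029,-0.031,0],
    [-0.029,-0.031,0],
    [-0.029,-0.031,0],
    [-0.029,-0.031,0],
    [-0.029,-0.031,0],
    [-0.029,-0.031,0],
    [-0.029,-0.031,0],
    [-0.029,-0.031,0],
    [-0.029,-0.031,0],
    [-0.029,-0.031,0],
    [-0.029,-0.031,0],
    [-0.029,-0.031,0],
    [-0.029,-0.031,0],
    [-0.029,-0.031,0],
    [-0.029,-0.031,0]
  ],
  "delta_rot": [
    [0,0,0],
    [0,0,0],
    [0,0,0],
    [0,0,0],
    [0,0,0],
    [0,0,0],
    [0,0,0],
    [0,0,0],
    [0,0,0],
    [0,0,0],
    [0,0,0],
    [0,0,0],
    [0,0,0],
    [0,0,0],
    [0,0,0]
  ],
  "grip": [1,1,1,1,1,1,1,1,1,1,1,1,1,1,1]
}}

```text
clock: 2.68
tool_pos: [0.4633, 0.0283, 0.3029]
eef_rot: [0.144, 0.99, 0.0, 0.0]
contact_force: [0.9, 0.9, 0.2]
opening: 0.999
finger_force: 0.0
```

>>> {"fn": "play_rows", "kwargs": {
  "translation": [
    [0,0,0],
    [0,0,0],
    [0,0,0],
    [0,0,0],
    [0,0,0],
    [0,0,0],
    [0,0,0],
    [0,0,0],
    [0,0,0]
  ],
  "delta_rot": [
    [0,0,10.2],
    [0,0,10.2],
    [0,0,10.2],
    [0,0,10.2],
    [0,0,10.2],
    [0,0,10.2],
    [0,0,10.2],
    [0,0,10.6],
    [0,0,0]
  ],
  "grip": [1,1,1,1,1,1,1,1,1]
}}

```text
clock: 3.8
tool_pos: [0.4627, 0.0297, 0.3028]
eef_rot: [0.757, 0.653, 0.0, 0.0]
contact_force: [-0.3, -0.3, 0.7]
opening: 1.005
finger_force: 0.0
```

```bash
python3 - <<'E'
from h import *
plan([.463,.043,.30],-.15)
c=r.get_calibration("wrist");im=r.snapshot("wrist");cv2.imwrite("pics/w1.png",im);np.save("w1.npy",c,allow_pickle=True)
for t in("probe","tabs","plate"):
  for d in r.silhouettes("wrist",t):
      m=d["pixels"].astype(np.uint8);bx=cv2.boxPoints(cv2.minAreaRect(cv2.findNonZero(m)))
      print(t,round(d["confidence"],2),m.sum(),np.round(bx,1).tolist(),np.round(ray(c,bx,.008 if t=="plate" else .016)[:,:2],4).tolist())
  print([(np.round(d["point"],3).tolist(),round(d["confidence"],2)) for d in r.look_for("wrist",t)])
E
```

```text
t 3.8 pos [0.4627 0.0297 0.3028] yaw -8.42 rotvec [0.03 0.01 0.18] shift_before [ 0.0132 -0.0016  0.0028] shift_after [ 0.0132 -0.0017  0.0028] F [-0.34 -0.33  0.73] open 1.005 ff 0.0
probe 0.57 2297 [[221.60000610351562, 37.79999923706055], [242.0, 8.800000190734863], [329.29998779296875, 70.30000305175781], [308.8999938964844, 99.30000305175781]] [[0.4202, 0.1914], [0.4463, 0.2145], [0.5288, 0.1436], [0.5034, 0.1175]]
probe 0.55 1843 [[237.3000030517578, 184.8000030517578], [239.39999389648438, 154.5], [335.0, 160.89999389648438], [333.0, 191.1999969482422]] [[0.4072, 0.0344], [0.4162, 0.0693], [0.5253, 0.0457], [0.5192, 0.01]]
[([0.466, 0.05, 0.016], 0.69), ([0.478, 0.16, 0.017], 0.56)]
tabs 0.79 2344 [[221.3000030517578, 38.099998474121094], [241.5, 9.5], [329.1000061035156, 71.19999694824219], [308.8999938964844, 99.80000305175781]] [[0.4199, 0.1911], [0.4457, 0.214], [0.5285, 0.1427], [0.5034, 0.1169]]
tabs 0.68 1811 [[237.8000030517578, 185.89999389648438], [239.1999969482422, 155.6999969482422], [334.70001220703125, 159.89999389648438], [333.3999938964844, 190.10000610351562]] [[0.4076, 0.0331], [0.4158, 0.068], [0.525, 0.0469], [0.5198, 0.0112]]
[([0.467, 0.044, 0.018], 0.87), ([0.479, 0.156, 0.017], 0.75)]
plate 0.66 6312 [[282.0, 287.0], [432.0, 287.0], [432.0, 381.0], [282.0, 381.0]] [[0.439, -0.1133], [0.6386, -0.1429], [0.6366, -0.3014], [0.4159, -0.2687]]
[([0.529, -0.241, 0.01], 0.98), ([0.424, 0.053, 0.031], 0.49)]
```

View pics/w1.png

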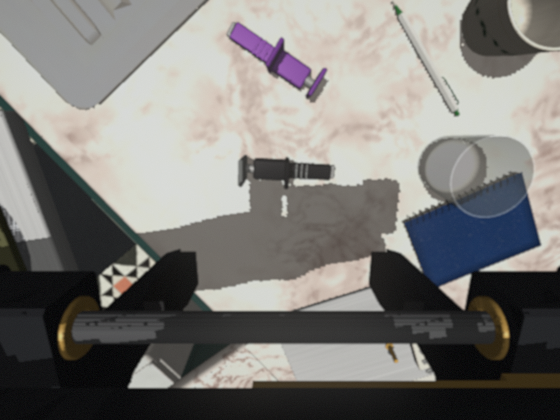

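The black probe lies at wrist (240–335, 155–187), with its plunger on the left and its hook on the right. The tumbler is at (450,170). I'll measure the probe by fitting the given geometry to its silhouette.

```bash
cat >> h.py <<'E'
from scipy.optimize import minimize
def box(x0,x1,y0,y1,z0,z1): return np.array([[x,y,z] for x in(x0,x1) for y in(y0,y1) for z in(z0,z1)])/1e3
def probe_boxes(sq=0,hk=3):
    return [box(-17,25,-12,12,0,18),box(25,75,-9,9,0,16),box(20,25,-15,15,4,50),box(-30+sq,-25+sq,-15,15,4,50),box(-27+sq,-17,-5,5,4,14),box(75,75+hk+5,-7.5,8.5,7.5,12.5)]
def fitprobe(cal,m,x0,z=0,sq=0,hk=1):
    S=4;ys,xs=np.nonzero(m);o=np.array([xs.min()-12,ys.min()-12]);w=(xs.max()-xs.min()+24)*S;h=(ys.max()-ys.min()+24)*S
    M=cv2.resize(m[o[1]:o[1]+h//S,o[0]:o[0]+w//S].astype(np.float32),(w,h),interpolation=cv2.INTER_LINEAR)>.5
    def ren(v):
        im=np.zeros((h,w),np.uint8);c,s=np.cos(v[2]),np.sin(v[2])
        for b in probe_boxes(sq,hk):
            P=b@np.array([[c,s,0],[-s,c,0],[0,0,1]])+[v[0],v[1],z]
            cv2.fillConvexPoly(im,cv2.convexHull(np.round((proj(cal,P)-o+.5)*S).astype(np.int32)),1)
        return im>0
    f=lambda v:(ren(v)^M[:h,:w]).sum()/max(M.sum(),1)
    best=None
    for dy in(0,.1,-.1):
        r_=minimize(f,np.array(x0)+[0,0,dy],method="Nelder-Mead",options=dict(initial_simplex=np.array(x0)+[0,0,dy]+np.array([[0,0,0],[.01,0,0],[0,.01,0],[0,0,.1]]),xatol=1e-4,fatol=1e-4))
        if best is None or r_.fun<best.fun:best=r_
    return best.x,best.fun
E
python3 - <<'E'
from h import *
c=np.load("w1.npy",allow_pickle=True).item();im=cv2.imread("pics/w1.png")
d=im.max(2)<95; sub=np.zeros_like(d);sub[145:200,228:345]=d[145:200,228:345]
mk=np.zeros((420,560),bool)
ds=[x["pixels"] for x in r.silhouettes("wrist","probe")]
for x in ds:
  cy,cx=np.argwhere(x).mean(0);
  if abs(cy-172)<15: mk=x;print("net",fitprobe(c,x,[.45,.045,-.15]))
k=cv2.dilate(mk.astype(np.uint8),np.ones((5,5)))>0
t=(im.max(2)<110)&k; print("thr",fitprobe(c,t,[.45,.045,-.15]),t.sum())
r.snapshot("top");ct=r.get_calibration("top")
for x in r.silhouettes("top","probe"):
  cy,cx=np.argwhere(x["pixels"]).mean(0)
  if abs(cx-199)<10: print("top",fitprobe(ct,x["pixels"],[.45,.045,-.15]))
big=cv2.resize(im[140:205,220:350],None,fx=6,fy=6,interpolation=cv2.INTER_CUBIC)
v,_=fitprobe(c,mk,[.45,.045,-.15])
for b in probe_boxes():
  cc,s=np.cos(v[2]),np.sin(v[2]);P=b@np.array([[cc,s,0],[-s,cc,0],[0,0,1]])+[v[0],v[1],0]
  cv2.polylines(big,[cv2.convexHull(((proj(c,P)-[220,140]+.5)*6).astype(np.int32))],True,(0,255,0))
cv2.imwrite("pics/d.png",big)
E
```

```text
net (array([ 0.44558885,  0.04706281, -0.2078482 ]), np.float64(0.09452584452584453))
thr (array([ 0.44574303,  0.04626652, -0.20199506]), np.float64(0.2348109810981098)) 1666
top (array([ 0.44804214,  0.04530962, -0.1723832 ]), np.float64(0.1697872340425532))
```

View pics/d.png

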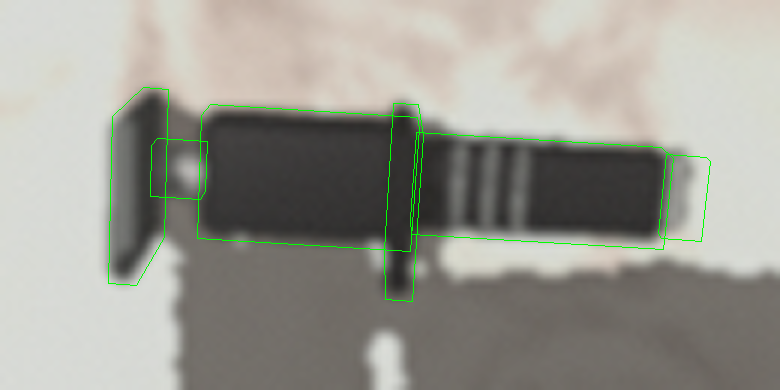

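```bash
python3 - <<'E'
from h import *
plan([.4435,.048,.087],-.203)
E
```

```text
t 4.3 pos [0.4625 0.0294 0.3027] yaw -8.53 rotvec [-0.   -0.01  3.1 ] shift_before [ 0.0155 -0.0216  0.2157] shift_after [ 0.0143 -0.0224  0.2157] F [-0.14 -0.25 -0.53] open 0.999 ff 0.0
```

>>> {"fn": "play_rows", "kwargs": {
  "translation": [
    [0,0,0],
    [0.0143,-0.0224,0],
    [0,0,0.04],
    [0,0,0.04],
    [0,0,0.04],
    [0,0,0.04],
    [0,0,0.03],
    [0,0,0.0257],
    [0,0,0]
  ],
  "delta_rot": [
    [0,0,3.1],
    [0,0,0],
    [0,0,0],
    [0,0,0],
    [0,0,0],
    [0,0,0],
    [0,0,0],
    [0,0,0],
    [0,0,0]
  ],
  "grip": [1,1,1,1,1,1,1,1,1]
}}

```text
clock: 5.42
tool_pos: [0.4491, 0.0487, 0.0899]
eef_rot: [0.775, 0.631, -0.004, -0.003]
contact_force: [-0.2, -1.5, 0.5]
opening: 0.993
finger_force: 0.0
```

>>> {"fn": "play_rows", "kwargs": {
  "translation": [
    [0,0,0],
    [0,0,0],
    [0,0,0],
    [0,0,0],
    [0,0,0],
    [0,0,0],
    [0,0,0],
    [0,0,0],
    [0,0,0],
    [0,0,0],
    [0,0,0],
    [0,0,0]
  ],
  "delta_rot": [
    [0,0,0],
    [0,0,0],
    [0,0,0],
    [0,0,0],
    [0,0,0],
    [0,0,0],
    [0,0,0],
    [0,0,0],
    [0,0,0],
    [0,0,0],
    [0,0,0],
    [0,0,0]
  ],
  "grip": [-1,-1,-1,-1,-1,-1,-1,-1,-1,-1,-1,-1],
  "squeeze": 18
}}

```text
clock: 6.92
tool_pos: [0.4511, 0.0485, 0.0917]
eef_rot: [0.775, 0.631, -0.002, -0.001]
contact_force: [4.1, -0.5, 7.9]
opening: 0.459
finger_force: 18.0
```

```bash
python3 - <<'E'
from h import *
plan([.4435,.048,.087],-.203)
E
```

```text
t 6.92 pos [0.4511 0.0485 0.0917] yaw -11.69 rotvec [-0.24  0.11 -0.06] shift_before [-0.002  -0.0073  0.0047] shift_after [-0.002  -0.0073  0.0047] F [ 4.06 -0.47  7.91] open 0.459 ff 18.0
```

>>> {"fn": "play_rows", "kwargs": {
  "translation": [
    [0,0,-0.02],
    [0,0,-0.03],
    [0,0,-0.03],
    [0,0,0],
    [0,0,0],
    [0,0,0]
  ],
  "delta_rot": [
    [0,0,0],
    [0,0,0],
    [0,0,0],
    [0,0,0],
    [0,0,0],
    [0,0,0]
  ],
  "grip": [-1,-1,-1,-1,-1,-1]
}}

```text
clock: 7.68
tool_pos: [0.4491, 0.0487, 0.17]
eef_rot: [0.775, 0.632, -0.005, -0.003]
contact_force: [0.3, 0.1, -1.8]
opening: 0.464
finger_force: 18.0
```

```bash
python3 - <<'E'
from h import *
plan([.48,-.22,.17],.195)
c=r.get_calibration("wrist");im=r.snapshot("wrist");cv2.imwrite("pics/w2.png",im);np.save("w2.npy",c,allow_pickle=True)
a=r.snapshot("scene");cc=r.get_calibration("scene");s,p,q=st();u=proj(cc,[p])[0].astype(int);print(u)
x,y=max(u[0]-60,0),max(u[1]-50,0);b=cv2.resize(a[y:y+110,x:x+130],None,fx=3.5,fy=3.5,interpolation=cv2.INTER_CUBIC)
w=cv2.resize(im[100:400,130:460],(340,300));cv=np.zeros((400,800,3),np.uint8);cv[:385,:455]=b;cv[:300,455:795]=w
cv2.imwrite("pics/e.png",cv)
E
```

```text
t 7.67 pos [0.4491 0.0487 0.17  ] yaw -11.65 rotvec [ -0.66   0.07 -22.82] shift_before [-0.257   0.0845 -0.    ] shift_after [-0.2696 -0.0218  0.    ] F [ 0.27  0.12 -1.76] open 0.464 ff 18.0
[172 160]
```

View pics/e.png

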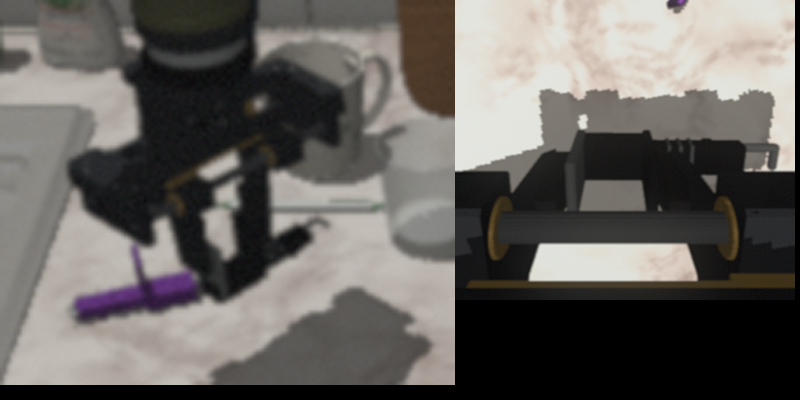

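The probe is held level with the hook well out: the J shows at the right of the nose in the wrist view, and the purple look-alike is untouched. Now I carry it over the plate, beside the slot's +y end.

```bash
python3 - <<'E'
from h import *
plan([.490,-.189,.17],.195)
E
```

```text
t 7.78 pos [0.4493 0.0487 0.1702] yaw -11.65 rotvec [ -0.64   0.07 -22.82] shift_before [-0.2246  0.0879 -0.    ] shift_after [-2.411e-01 -6.100e-03  2.000e-04] F [-0.72  0.13 -1.74] open 0.463 ff 18.0
```

>>> {"fn": "play_rows", "kwargs": {
  "translation": [
    [-0.02,0.008,0],
    [-0.03,0.012,0],
    [-0.03,0.012,0],
    [-0.03,0.012,0],
    [-0.03,0.012,0],
    [-0.03,0.012,0],
    [-0.03,0.012,0],
    [-0.0246,0.008,0],
    [0,0,0],
    [0,0,0],
    [0,0,0],
    [0,0,0],
    [0,0,0],
    [0,0,0]
  ],
  "delta_rot": [
    [0,0,0],
    [0,0,0],
    [0,0,0],
    [0,0,0],
    [0,0,0],
    [0,0,0],
    [0,0,0],
    [0,0,0],
    [0,0,-6],
    [0,0,-6],
    [0,0,-6],
    [0,0,-4.8],
    [0,0,0],
    [0,0,0]
  ],
  "grip": [-1,-1,-1,-1,-1,-1,-1,-1,-1,-1,-1,-1,-1,-1]
}}

```text
clock: 9.52
tool_pos: [0.4904, -0.189, 0.1705]
eef_rot: [0.636, 0.772, -0.003, -0.004]
contact_force: [0.7, -0.3, -0.6]
opening: 0.459
finger_force: 18.0
```

```bash
python3 - <<'E'
from h import *
plan([.490,-.189,.17],.195)
c=r.get_calibration("wrist");s,p,q=st();im=r.snapshot("wrist");cv2.imwrite("pics/w3.png",im);np.save("w3.npy",dict(c=c,p=p,q=q.as_quat()),allow_pickle=True)
big=cv2.resize(im[190:420,260:560],None,fx=2.6,fy=2.6,interpolation=cv2.INTER_CUBIC)
for sl in(-.02,0,.02):
  S=np.array([.575,-.218,.008])+sl*np.array([-.194,.981,0]);
  for z in(0,.03):
    u=proj(c,[S+[0,0,z]])[0];cv2.circle(big,tuple(int(k) for k in (u-[260,190]+.5)*2.6),3,(0,0,255),-1)
T=q.as_matrix()
for b in probe_boxes(14,14):
  P=b-[.0045,0,0]; W=p+P[:,[0]]*T[:,1]+P[:,[1]]*T[:,0]-(P[:,[2]]-.0917)*T[:,2]
  cv2.polylines(big,[cv2.convexHull(((proj(c,W)-[260,190]+.5)*2.6).astype(np.int32))],True,(0,255,0))
cv2.imwrite("pics/f.png",big)
for d in r.silhouettes("wrist","plate"):
  m=d["pixels"].astype(np.uint8);bx=cv2.boxPoints(cv2.minAreaRect(cv2.findNonZero(m)));print(d["confidence"],m.sum(),bx.round().tolist(),ray(c,bx,.008)[:,:2].round(4).tolist())
print([(np.round(d["point"],3).tolist(),round(d["confidence"],2)) for d in r.look_for("wrist","slot")])
E
```

```text
t 9.53 pos [ 0.4904 -0.189   0.1705] yaw 11.06 rotvec [-0.56 -0.07 -0.11] shift_before [ 0.0001 -0.0004  0.0005] shift_after [ 0.0001 -0.0004  0.0005] F [ 0.69 -0.27 -0.56] open 0.459 ff 18.0
0.63 22728 [[200.0, 311.0], [200.0, 159.0], [455.0, 159.0], [455.0, 311.0]] [[0.4323, -0.2944], [0.4162, -0.1594], [0.609, -0.1214], [0.655, -0.2492]]
[([0.574, -0.226, 0.009], 0.64)]
```

View pics/f.png

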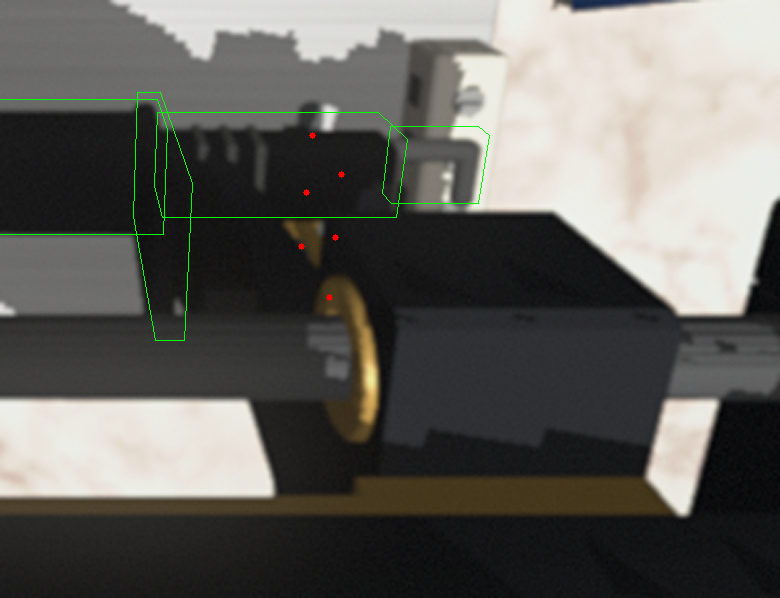

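Held by the fixed tab, the nose sits a few mm lower in the image than my model (nose end at wrist (412,250), hook at (420–445, 243–270)). The post is hidden by the gripper here, so I'll measure the hook offset and the post and slot numerically.

```bash
python3 - <<'E'
from h import *
D=np.load("w3.npy",allow_pickle=True).item();c=D["c"];p=D["p"];T=R.from_quat(D["q"]).as_matrix()
for d in r.silhouettes("wrist","hook")+r.silhouettes("wrist","probe"):
  m=d["pixels"];ys,xs=np.nonzero(m);print("sil",d["confidence"],m.sum(),xs.min(),xs.max(),ys.min(),ys.max())
def W(P,h=.0917): P=np.array(P)/1e3-[.0045,0,0];return p+P[0]*T[:,1]+P[1]*T[:,0]-(P[2]-h)*T[:,2]
px=lambda P,h=.0917:((proj(c,[W(P,h)])[0]-[260,190]+.5)*2.6).round(1)
for h in(.0917,.087):
  print(h,"shank",px([82,6,10],h),"tip outer",px([94,0,10],h),"tip inner",px([89,0,10],h),"nose top far corner",px([75,9,16],h),"nose top near",px([75,-9,16],h),"body top far",px([0,12,18],h),"tab top",px([25,-15,50],h),px([25,15,50],h))
im=cv2.imread("pics/w3.png");g=im.max(2)
print("cols at x=432 (hook shank)",g[232:275,430].tolist());print("row y=257",g[257,400:455].tolist());print("row 262",g[262,400:455].tolist())
print("nose col 395",g[225:275,395].tolist());print("body col 290",g[220:245,290].tolist())
# post
cw=np.load("w1.npy",allow_pickle=True).item()
for n,f,cal,(x0,y0,x1,y1) in(("w1","w1",cw,(370,330,415,375)),("top","b",r.get_calibration("top"),(270,178,296,198)),("scene","a",r.get_calibration("scene"),(275,200,312,228))):
  I=cv2.imread(f"pics/{f}.png")[y0:y1,x0:x1];hs=cv2.cvtColor(I,cv2.COLOR_BGR2HSV).astype(int)
  m=(hs[...,1]>95)&(hs[...,0]>8)&(hs[...,0]<32)
  ys,xs=np.nonzero(m);uv=np.c_[xs+x0,ys+y0];print(n,len(uv),"mean",uv.mean(0),uv.min(0),uv.max(0),"world@.023",ray(cal,[uv.mean(0)],.023).round(4))
  dk=(I.max(2)<110)&~m
  if dk.sum(): 
    ys,xs=np.nonzero(dk);uv=np.c_[xs+x0,ys+y0];bx=cv2.boxPoints(cv2.minAreaRect(uv.astype(np.float32)));print("  slot",len(uv),ray(cal,bx,.008)[:,:2].round(4).tolist(),"mean",ray(cal,[uv.mean(0)],.008).round(4))
E
```

```text
sil 0.71 1717 237 444 229 310
sil 0.66 293 32 51 343 366
sil 0.59 7753 237 445 230 310
0.0917 shank [426.6 141.6] tip outer [478.3 167.3] tip inner [455.3 167.3] nose top far corner [407.1 139.3] nose top near [396.9 217.7] body top far [ 44.7 129.2] tab top [184.3 340. ] [192.1 183.9]
0.087 shank [436.2 150.2] tip outer [489.2 176.5] tip inner [465.6 176.5] nose top far corner [416.5 148.2] nose top near [405.8 228.4] body top far [ 44.3 138. ] tab top [188.3 357.1] [196.6 196.7]
cols at x=432 (hook shank) [130, 129, 130, 129, 130, 128, 129, 128, 129, 128, 116, 95, 80, 83, 89, 89, 92, 88, 85, 86, 98, 116, 124, 135, 160, 185, 174, 143, 129, 135, 144, 152, 171, 191, 195, 172, 139, 129, 122, 80, 36, 24, 28]
row y=257 [26, 27, 26, 29, 25, 28, 25, 26, 29, 25, 29, 44, 57, 69, 72, 72, 73, 71, 72, 72, 81, 97, 111, 121, 126, 129, 129, 128, 128, 145, 185, 222, 227, 191, 122, 71, 70, 78, 82, 85, 86, 86, 113, 174, 227, 238, 237, 234, 230, 228, 232, 233, 234, 234, 234]
row 262 [30, 30, 32, 32, 36, 38, 37, 38, 38, 36, 41, 52, 48, 38, 37, 44, 57, 67, 71, 76, 89, 106, 118, 124, 128, 127, 128, 128, 
[... 418 characters left out ...]
, 105, 98, 77, 46, 25, 26, 28, 28, 27, 25, 23, 25, 25, 25, 25]
w1 64 mean [390.65625 349.75   ] [386 343] [397 361] world@.023 [[ 0.5743 -0.2229  0.023 ]]
  slot 637 [[0.5515, -0.1987], [0.6127, -0.2077], [0.6113, -0.2558], [0.5482, -0.2464]] mean [[ 0.5826 -0.2153  0.008 ]]
top 7 mean [285.85714286 187.85714286] [285 186] [287 189] world@.023 [[ 0.5741 -0.2302  0.023 ]]
  slot 39 [[0.5997, -0.1809], [0.613, -0.2466], [0.5792, -0.2529], [0.5661, -0.1875]] mean [[ 0.5873 -0.2174  0.008 ]]
scene 4 mean [298.75 214.25] [298 210] [299 218] world@.023 [[ 0.5755 -0.2307  0.023 ]]
  slot 185 [[0.5622, -0.177], [0.6107, -0.1579], [0.6275, -0.2433], [0.5793, -0.2596]] mean [[ 0.6021 -0.2082  0.008 ]]
```

The hook's lateral offset is about -2.5 mm and its length matches. The post is at about (0.5745, -0.227), consistent within a few mm across three cameras. I'll align and lower just above the plate, about 50 mm to the +y side of the post.

>>> {"fn": "play_rows", "kwargs": {
  "translation": [
    [0,-0.002,0],
    [0,0,0.015],
    [0,0,0.02],
    [0,0,0.015],
    [0,0,0.01],
    [0,0,0.006],
    [0,0,0],
    [0,0,0],
    [0,0,0]
  ],
  "delta_rot": [
    [-0.4,0,0],
    [0,0,0],
    [0,0,0],
    [0,0,0],
    [0,0,0],
    [0,0,0],
    [0,0,0],
    [0,0,0],
    [0,0,0]
  ],
  "grip": [-1,-1,-1,-1,-1,-1,-1,-1,-1]
}}

```text
clock: 10.9
tool_pos: [0.4887, -0.1894, 0.1054]
eef_rot: [0.635, 0.772, -0.0, -0.001]
contact_force: [-0.1, 0.3, -0.8]
opening: 0.464
finger_force: 18.0
```

>>> {"fn": "play_rows", "kwargs": {
  "translation": [
    [0,0,0.001],
    [0,0,0.001],
    [0,0,0],
    [0,0,0]
  ],
  "delta_rot": [
    [0,0,0],
    [0,0,0],
    [0,0,0],
    [0,0,0]
  ],
  "grip": [-1,-1,-1,-1]
}}

```text
clock: 11.4
tool_pos: [0.4885, -0.1894, 0.1029]
eef_rot: [0.635, 0.772, -0.001, -0.001]
contact_force: [-0.0, -0.2, -1.7]
opening: 0.459
finger_force: 18.0
```

Lowering a bit further, then I check the hook and post from the cameras before sweeping.

>>> {"fn": "play_rows", "kwargs": {
  "translation": [
    [0,0,0.001],
    [0,0,0],
    [0,0,0.001],
    [0,0,0]
  ],
  "delta_rot": [
    [0,0,0],
    [0,0,0],
    [0,0,0],
    [0,0,0]
  ],
  "grip": [-1,-1,-1,-1]
}}

```text
clock: 11.9
tool_pos: [0.4884, -0.1893, 0.1008]
eef_rot: [0.635, 0.772, -0.001, -0.001]
contact_force: [0.1, 0.2, -1.6]
opening: 0.457
finger_force: 18.0
```

```bash
python3 - <<'E'
from h import *
plan([.4885,-.1894,.1],.195)
a=r.snapshot("scene");w=r.snapshot("wrist");t=r.snapshot("top");cv2.imwrite("pics/a4.png",a);cv2.imwrite("pics/w4.png",w)
f=lambda im,x,y,w_,h,s:cv2.resize(im[y:y+h,x:x+w_],None,fx=s,fy=s,interpolation=cv2.INTER_CUBIC)
cv=np.zeros((600,800,3),np.uint8);cv[:300,:400]=f(a,240,175,80,60,5);cv[:300,400:800]=f(t,245,160,80,60,5);cv[300:600,:400]=f(w,340,190,160,120,2.5)
cv2.imwrite("pics/g.png",cv)
E
```

```text
t 11.9 pos [ 0.4884 -0.1893  0.1008] yaw 11.16 rotvec [-0.14 -0.05 -0.02] shift_before [-0.0001  0.0001  0.0008] shift_after [-0.0001  0.0001  0.0008] F [ 0.08  0.17 -1.56] open 0.457 ff 18.0
```

View pics/g.png

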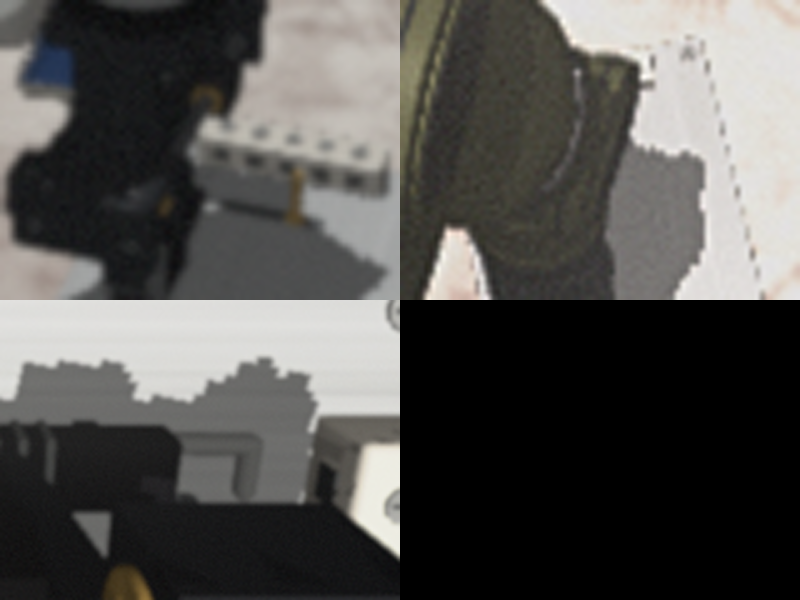

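The hook is fully out and clear on the +y side of the post. The wrist view also shows the block face, which gives an independent check in x.

```bash
python3 - <<'E'
from h import *
c=r.get_calibration("wrist");s,p,q=st();yaw=.195
X=np.array([np.cos(yaw),np.sin(yaw),0]);Y=np.array([-np.sin(yaw),np.cos(yaw),0])
g=lambda n,u,v,z,ox=340,oy=190,k=2.5,vy=300:print(n,[round(float(x),4) for w in [ray(c,[[ox+u/k-.5,oy+(v-vy)/k-.5]],z)[0]] for x in (w@X,w@Y)])
print("tcp",p@X,p@Y)
g("tip outer",262,460,.0191);g("tip inner",236,475,.0191);g("nose face",180,470,.0191);g("shank",215,443,.0191)
g("block face bottom",312,440,.008);g("block face bottom2",305,500,.008);g("block top near edge",350,450,.028);g("block top near edge2",345,480,.028);g("block +y end top",355,440,.028)
# plate edges/block from w1, post base there
cw=np.load("w1.npy",allow_pickle=True).item()
for uv,z in(([391,345],.01),([391,361],.038)): w=ray(cw,[uv],z)[0];print("w1 post",z,w@X,w@Y)
cs=r.get_calibration("scene")
for uv,z in(([298.6,218.5],.009),([298.8,209.5],.038)): w=ray(cs,[uv],z)[0];print("sc post",z,w@X,w@Y)
im=cv2.imread("pics/w1.png")
for y in range(335,372,3): print(y,im[y,380:402].max(1).tolist())
E
```

```text
tcp 0.44252504950309995 -0.28039223271877106
tip outer [0.5323, -0.2802]
tip inner [0.5269, -0.2839]
nose face [0.514, -0.2826]
shank [0.5211, -0.276]
block face bottom [0.5496, -0.2799]
block face bottom2 [0.5504, -0.2958]
block top near edge [0.5457, -0.2738]
block top near edge2 [0.5458, -0.2808]
block +y end top [0.5463, -0.2716]
w1 post 0.01 0.5239991245925332 -0.3344053849359532
w1 post 0.038 0.5147294362160927 -0.33368750845347583
sc post 0.009 0.5197455401521044 -0.33793800779064337
sc post 0.038 0.52052169075417 -0.33728954371276115
335 [50, 50, 50, 50, 49, 51, 49, 50, 48, 49, 49, 47, 48, 49, 48, 48, 49, 46, 47, 48, 47, 47]
338 [51, 50, 49, 48, 50, 49, 47, 47, 48, 49, 49, 47, 47, 48, 49, 48, 47, 47, 47, 47, 47, 46]
341 [46, 47, 46, 48, 48, 46, 47, 46, 48, 45, 46, 46, 46, 46, 45, 45, 44, 45, 44, 46, 43, 43]
344 [157, 157, 156, 155, 147, 132, 134, 147, 145, 136, 138, 147, 154, 158, 157, 157, 157, 160, 158, 158, 159, 158]
347 [185, 184, 184, 182, 178, 176, 176, 158, 116, 82, 78, 91, 113, 139, 165, 180, 184, 183, 183, 183, 183, 184]
350 [185, 186, 184, 184, 184, 184, 179, 156, 1
[... 163 characters left out ...]
6, 186, 185]
356 [182, 183, 185, 184, 184, 184, 185, 186, 187, 184, 174, 149, 110, 81, 79, 102, 144, 173, 181, 183, 181, 182]
359 [185, 186, 185, 185, 185, 185, 184, 182, 183, 183, 182, 175, 152, 119, 107, 123, 141, 161, 177, 184, 185, 186]
362 [183, 182, 183, 182, 182, 183, 184, 185, 185, 185, 185, 187, 184, 176, 175, 185, 190, 188, 185, 185, 185, 185]
365 [186, 186, 187, 187, 186, 187, 187, 186, 186, 185, 185, 185, 184, 184, 184, 184, 185, 184, 184, 184, 185, 185]
368 [184, 184, 185, 184, 184, 184, 184, 185, 185, 184, 184, 185, 185, 185, 184, 186, 186, 186, 186, 186, 187, 188]
371 [187, 185, 186, 185, 185, 186, 185, 186, 184, 185, 187, 188, 189, 190, 190, 191, 191, 189, 190, 187, 187, 186]
```

Gap mid is at 0.520 along the plate's x and the post at 0.5195, so they are aligned. Sweeping toward -y.

>>> {"fn": "play_rows", "kwargs": {
  "translation": [
    [-0.004,0,0],
    [-0.006,0,0],
    [-0.006,0,0],
    [-0.006,0,0],
    [-0.006,0,0],
    [-0.004,0,0],
    [0,0,0],
    [0,0,0]
  ],
  "delta_rot": [
    [0,0,0],
    [0,0,0],
    [0,0,0],
    [0,0,0],
    [0,0,0],
    [0,0,0],
    [0,0,0],
    [0,0,0]
  ],
  "grip": [-1,-1,-1,-1,-1,-1,-1,-1]
}}

```text
clock: 13.05
tool_pos: [0.4946, -0.2204, 0.1009]
eef_rot: [0.635, 0.773, -0.001, -0.001]
contact_force: [-0.3, 0.4, -1.2]
opening: 0.459
finger_force: 18.0
```

>>> {"fn": "play_rows", "kwargs": {
  "translation": [
    [-0.001,0,0],
    [-0.001,0,0],
    [-0.001,0,0],
    [0,0,0]
  ],
  "delta_rot": [
    [0,0,0],
    [0,0,0],
    [0,0,0],
    [0,0,0]
  ],
  "grip": [-1,-1,-1,-1]
}}

```text
clock: 13.55
tool_pos: [0.4953, -0.2238, 0.1009]
eef_rot: [0.635, 0.772, -0.001, -0.001]
contact_force: [0.4, -0.6, -2.2]
opening: 0.456
finger_force: 18.0
```

>>> {"fn": "play_rows", "kwargs": {
  "translation": [
    [-0.001,0,0],
    [-0.001,0,0],
    [-0.001,0,0],
    [0,0,0]
  ],
  "delta_rot": [
    [0,0,0],
    [0,0,0],
    [0,0,0],
    [0,0,0]
  ],
  "grip": [-1,-1,-1,-1]
}}

```text
clock: 14.05
tool_pos: [0.4958, -0.2268, 0.1009]
eef_rot: [0.635, 0.772, -0.001, -0.001]
contact_force: [-1.1, -0.4, -1.5]
opening: 0.461
finger_force: 18.0
```

>>> {"fn": "play_rows", "kwargs": {
  "translation": [
    [-0.001,0,0],
    [-0.001,0,0],
    [0,0,0],
    [0,0,0]
  ],
  "delta_rot": [
    [0,0,0],
    [0,0,0],
    [0,0,0],
    [0,0,0]
  ],
  "grip": [-1,-1,-1,-1]
}}

```text
clock: 14.55
tool_pos: [0.4962, -0.2286, 0.1009]
eef_rot: [0.635, 0.772, -0.001, -0.001]
contact_force: [0.7, 0.0, -0.7]
opening: 0.463
finger_force: 18.0
```

>>> {"fn": "play_rows", "kwargs": {
  "translation": [
    [-0.001,0,0],
    [-0.001,0,0],
    [0,0,0],
    [0,0,0]
  ],
  "delta_rot": [
    [0,0,0],
    [0,0,0],
    [0,0,0],
    [0,0,0]
  ],
  "grip": [-1,-1,-1,-1]
}}

```text
clock: 15.05
tool_pos: [0.4966, -0.2306, 0.1009]
eef_rot: [0.635, 0.772, -0.001, -0.001]
contact_force: [0.7, -0.3, -2.1]
opening: 0.463
finger_force: 18.0
```

>>> {"fn": "play_rows", "kwargs": {
  "translation": [
    [-0.001,0,0],
    [-0.001,0,0],
    [0,0,0],
    [0,0,0]
  ],
  "delta_rot": [
    [0,0,0],
    [0,0,0],
    [0,0,0],
    [0,0,0]
  ],
  "grip": [-1,-1,-1,-1]
}}

```text
clock: 15.55
tool_pos: [0.497, -0.2325, 0.1009]
eef_rot: [0.635, 0.772, -0.001, -0.001]
contact_force: [-0.2, -0.5, -0.0]
opening: 0.462
finger_force: 18.0
```

>>> {"fn": "play_rows", "kwargs": {
  "translation": [
    [-0.001,0,0],
    [-0.001,0,0],
    [0,0,0],
    [0,0,0]
  ],
  "delta_rot": [
    [0,0,0],
    [0,0,0],
    [0,0,0],
    [0,0,0]
  ],
  "grip": [-1,-1,-1,-1]
}}

```text
clock: 16.05
tool_pos: [0.4973, -0.2345, 0.1009]
eef_rot: [0.635, 0.772, -0.001, -0.001]
contact_force: [0.3, 0.5, -1.2]
opening: 0.459
finger_force: 18.0
```

>>> {"fn": "play_rows", "kwargs": {
  "translation": [
    [-0.001,0,0],
    [-0.001,0,0],
    [0,0,0],
    [0,0,0]
  ],
  "delta_rot": [
    [0,0,0],
    [0,0,0],
    [0,0,0],
    [0,0,0]
  ],
  "grip": [-1,-1,-1,-1]
}}

```text
clock: 16.55
tool_pos: [0.4977, -0.2364, 0.1009]
eef_rot: [0.635, 0.772, -0.001, -0.001]
contact_force: [0.5, 0.3, -1.3]
opening: 0.461
finger_force: 18.0
```

```bash
python3 - <<'E'
from h import *
plan([.497,-.2364,.1009],.195)
w=r.snapshot("wrist");cv2.imwrite("pics/h.png",cv2.resize(w[200:310,360:480],None,fx=5,fy=5,interpolation=cv2.INTER_CUBIC))
E
```

```text
t 16.55 pos [ 0.4977 -0.2364  0.1009] yaw 11.15 rotvec [-0.13 -0.05 -0.02] shift_before [ 0.0002 -0.0007 -0.    ] shift_after [ 0.0002 -0.0007 -0.    ] F [ 0.46  0.33 -1.27] open 0.461 ff 18.0
```

View pics/h.png

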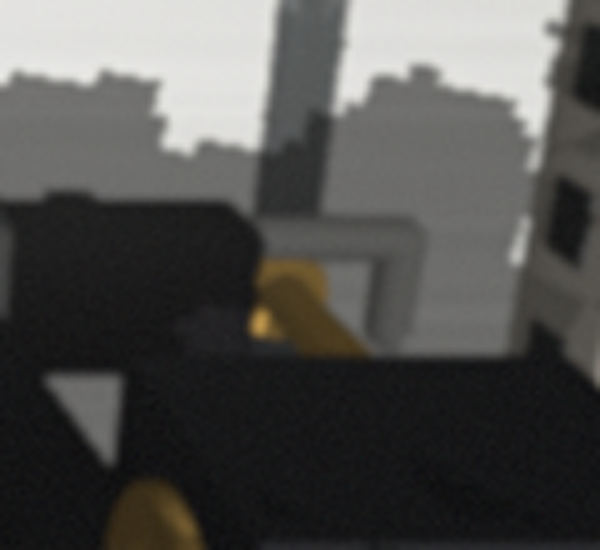

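The post is visible inside the open hook, between the nose face and the tip (crop (300,310)). Easing on until it is felt.

>>> {"fn": "play_rows", "kwargs": {
  "translation": [
    [-0.001,0,0],
    [-0.001,0,0],
    [0,0,0],
    [0,0,0]
  ],
  "delta_rot": [
    [0,0,0],
    [0,0,0],
    [0,0,0],
    [0,0,0]
  ],
  "grip": [-1,-1,-1,-1]
}}

```text
clock: 17.1
tool_pos: [0.4981, -0.2384, 0.1009]
eef_rot: [0.635, 0.772, -0.001, -0.001]
contact_force: [0.2, 0.4, -0.9]
opening: 0.461
finger_force: 18.0
```

>>> {"fn": "play_rows", "kwargs": {
  "translation": [
    [-0.001,0,0],
    [0,0,0],
    [0,0,0]
  ],
  "delta_rot": [
    [0,0,0],
    [0,0,0],
    [0,0,0]
  ],
  "grip": [-1,-1,-1]
}}

```text
clock: 17.48
tool_pos: [0.4983, -0.2394, 0.1009]
eef_rot: [0.635, 0.772, -0.001, -0.001]
contact_force: [-1.4, -0.3, -2.4]
opening: 0.459
finger_force: 18.0
```

>>> {"fn": "play_rows", "kwargs": {
  "translation": [
    [-0.001,0,0],
    [0,0,0],
    [0,0,0]
  ],
  "delta_rot": [
    [0,0,0],
    [0,0,0],
    [0,0,0]
  ],
  "grip": [-1,-1,-1]
}}

```text
clock: 17.85
tool_pos: [0.4985, -0.2404, 0.1009]
eef_rot: [0.635, 0.772, -0.001, -0.001]
contact_force: [-0.5, 0.1, -1.1]
opening: 0.457
finger_force: 18.0
```

>>> {"fn": "play_rows", "kwargs": {
  "translation": [
    [-0.001,0,0],
    [0,0,0],
    [0,0,0]
  ],
  "delta_rot": [
    [0,0,0],
    [0,0,0],
    [0,0,0]
  ],
  "grip": [-1,-1,-1]
}}

```text
clock: 18.23
tool_pos: [0.4987, -0.2414, 0.1009]
eef_rot: [0.635, 0.772, -0.001, -0.001]
contact_force: [0.2, 1.4, -0.7]
opening: 0.459
finger_force: 18.0
```

>>> {"fn": "play_rows", "kwargs": {
  "translation": [
    [-0.001,0,0],
    [0,0,0],
    [0,0,0]
  ],
  "delta_rot": [
    [0,0,0],
    [0,0,0],
    [0,0,0]
  ],
  "grip": [-1,-1,-1]
}}

```text
clock: 18.6
tool_pos: [0.4989, -0.2424, 0.1009]
eef_rot: [0.635, 0.772, -0.001, -0.001]
contact_force: [-0.0, 0.1, -1.6]
opening: 0.459
finger_force: 18.0
```

>>> {"fn": "play_rows", "kwargs": {
  "translation": [
    [-0.001,0,0],
    [0,0,0],
    [0,0,0]
  ],
  "delta_rot": [
    [0,0,0],
    [0,0,0],
    [0,0,0]
  ],
  "grip": [-1,-1,-1]
}}

```text
clock: 18.98
tool_pos: [0.4991, -0.243, 0.1008]
eef_rot: [0.635, 0.773, -0.001, -0.001]
contact_force: [-0.5, 0.7, -1.1]
opening: 0.459
finger_force: 18.0
```

```bash
python3 - <<'E'
from h import *
c=r.get_calibration("wrist");s,p,q=st();F=[]
w=r.snapshot("wrist");cv2.imwrite("pics/w6.png",w)
for i in range(3): F.append(r.get_state()["contact_force"]);r.snapshot("wrist")
print(np.round(F,1).tolist())
hs=cv2.cvtColor(w,cv2.COLOR_BGR2HSV).astype(int)
m=(hs[...,1]>95)&(hs[...,0]>8)&(hs[...,0]<32)
for y in range(236,274,2):
  x=np.nonzero(m[y,390:450])[0]+390;print(y,x.tolist()[:1],x.tolist()[-1:],w[y,405:450:3].max(1).tolist())
E
```

```text
[[0.0, 2.4, -1.9], [0.0, 0.6, -1.3], [-0.1, 1.5, -0.0]]
236 [] [] [109, 111, 77, 49, 50, 50, 54, 107, 108, 109, 109, 109, 107, 107, 108]
238 [] [] [107, 110, 67, 51, 63, 57, 58, 108, 108, 109, 108, 106, 108, 107, 107]
240 [413] [422] [67, 108, 70, 89, 106, 105, 82, 111, 112, 110, 110, 110, 109, 110, 110]
242 [413] [423] [28, 74, 75, 98, 103, 103, 97, 99, 98, 99, 99, 97, 101, 111, 110]
244 [] [] [29, 30, 67, 79, 79, 78, 78, 79, 79, 78, 77, 78, 80, 104, 110]
246 [] [] [28, 29, 48, 88, 89, 88, 88, 86, 88, 88, 88, 87, 86, 92, 109]
248 [] [] [28, 28, 34, 87, 90, 91, 90, 90, 89, 90, 90, 90, 90, 89, 108]
250 [] [] [30, 26, 33, 79, 80, 81, 81, 80, 82, 83, 80, 82, 86, 91, 109]
252 [412] [415] [28, 26, 39, 86, 64, 63, 68, 71, 83, 100, 66, 78, 86, 99, 114]
254 [411] [429] [28, 28, 57, 114, 76, 67, 73, 74, 78, 103, 65, 78, 86, 98, 110]
256 [411] [431] [26, 29, 82, 114, 93, 66, 69, 73, 76, 79, 65, 81, 88, 99, 107]
258 [421] [434] [25, 25, 38, 52, 56, 57, 65, 69, 74, 76, 72, 81, 87, 104, 107]
260 [424] [436] [28, 27, 35, 45, 46, 48, 73, 67, 70, 75, 73, 80, 86, 106, 109]
262 [426] [438] [35, 37, 40, 43, 45, 57, 99, 68, 69, 73, 75, 74, 83, 106, 107]
264 [428] [440] [36, 35, 39, 46, 46, 64, 110, 88, 66, 72, 75, 79, 84, 107, 108]
266 [430] [443] [36, 37, 41, 44, 43, 72, 110, 106, 71, 68, 78, 106, 108, 103, 109]
268 [432] [444] [33, 33, 44, 45, 43, 89, 109, 109, 96, 66, 94, 117, 115, 110, 110]
270 [433] [444] [31, 32, 52, 39, 43, 88, 92, 92, 92, 64, 88, 96, 95, 95, 92]
272 [] [] [25, 24, 25, 27, 29, 32, 30, 31, 32, 27, 29, 31, 31, 31, 31]
```

Contact is felt lightly: about 1.5 N in +y, with the motion lagging. I'll set the probe down 1 mm, then release gradually.

>>> {"fn": "play_rows", "kwargs": {
  "translation": [
    [0,0,0.0005],
    [0,0,0.0005],
    [0,0,0]
  ],
  "delta_rot": [
    [0,0,0],
    [0,0,0],
    [0,0,0]
  ],
  "grip": [-1,-1,-1]
}}

```text
clock: 19.55
tool_pos: [0.4991, -0.2431, 0.0999]
eef_rot: [0.635, 0.773, -0.001, -0.001]
contact_force: [-0.4, 1.9, -0.1]
opening: 0.461
finger_force: 18.0
```

>>> {"fn": "play_rows", "kwargs": {
  "translation": [
    [0,0,0],
    [0,0,0],
    [0,0,0],
    [0,0,0],
    [0,0,0],
    [0,0,0],
    [0,0,0],
    [0,0,0],
    [0,0,0],
    [0,0,0],
    [0,0,0],
    [0,0,0],
    [0,0,0],
    [0,0,0]
  ],
  "delta_rot": [
    [0,0,0],
    [0,0,0],
    [0,0,0],
    [0,0,0],
    [0,0,0],
    [0,0,0],
    [0,0,0],
    [0,0,0],
    [0,0,0],
    [0,0,0],
    [0,0,0],
    [0,0,0],
    [0,0,0],
    [0,0,0]
  ],
  "grip": [-0.05,0,0.05,0.1,0.15,0.2,0.3,0.4,0.5,0.6,0.7,0.8,0.9,1]
}}

```text
clock: 21.3
tool_pos: [0.4991, -0.2433, 0.0999]
eef_rot: [0.635, 0.772, -0.001, -0.001]
contact_force: [-0.8, -0.0, 0.1]
opening: 1.002
finger_force: 0.0
```

```bash
python3 - <<'E'
from h import *
plan([.497,-.2364,.16],.195)
w=r.snapshot("wrist");cv2.imwrite("pics/w7.png",w)
cv2.imwrite("pics/i.png",cv2.resize(w[190:330,220:480],None,fx=3,fy=3,interpolation=cv2.INTER_CUBIC))
E
```

```text
t 21.3 pos [ 0.4991 -0.2433  0.0999] yaw 11.15 rotvec [-0.13 -0.05 -0.02] shift_before [ 0.0072 -0.0009 -0.0601] shift_after [ 0.0072 -0.0007 -0.0601] F [-0.82 -0.02  0.07] open 1.002 ff 0.0
```

View pics/i.png

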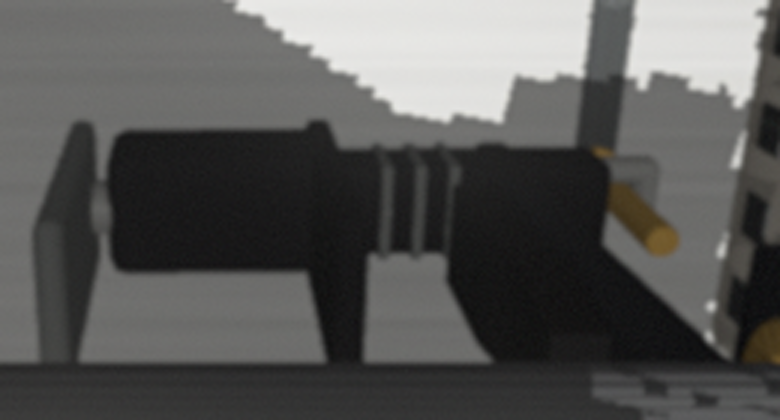

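The hook is closed round the brass post at crop (630,195) and the probe lies square on the plate. Retreating straight up.

>>> {"fn": "play_rows", "kwargs": {
  "translation": [
    [0,0,-0.01],
    [0,0,-0.02],
    [0,0,-0.03],
    [0,0,-0.04],
    [0,0,-0.04],
    [0,0,-0.04],
    [0,0,-0.04],
    [0,0,0],
    [0,0,0],
    [0,0,0]
  ],
  "delta_rot": [
    [0,0,0],
    [0,0,0],
    [0,0,0],
    [0,0,0],
    [0,0,0],
    [0,0,0],
    [0,0,0],
    [0,0,0],
    [0,0,0],
    [0,0,0]
  ],
  "grip": [1,1,1,1,1,1,1,1,1,1]
}}

```text
clock: 22.6
tool_pos: [0.4989, -0.2431, 0.3187]
eef_rot: [0.635, 0.772, -0.001, -0.002]
contact_force: [-1.0, -0.1, -1.2]
opening: 0.999
finger_force: 0.0
```

```bash
python3 - <<'E'
from h import *
plan([.497,-.2364,.16],.195)
c=r.get_calibration("wrist");w=r.snapshot("wrist")
for d in r.silhouettes("wrist","probe"):
  m=d["pixels"];print(d["confidence"],m.sum(),np.argwhere(m).mean(0))
  if m.sum()>500:
    v,e=fitprobe(c,m,[.50,-.235,.195],z=.008,sq=6,hk=6);j=v[:2]+.078*np.array([np.cos(v[2]),np.sin(v[2])]);print(v.round(4),round(e,3),"jaw",j.round(4))
cv2.imwrite("pics/j.png",w)
E
```

```text
t 22.6 pos [ 0.4989 -0.2431  0.3187] yaw 11.16 rotvec [-0.26 -0.13 -0.02] shift_before [6.500e-03 1.000e-04 1.587e-01] shift_after [ 0.0069 -0.0006  0.1587] F [-1.02 -0.06 -1.24] open 0.999 ff 0.0
0.59 1741 [183.31705916 302.79092476]
[ 0.4997 -0.2459  0.2039] 0.11 jaw [ 0.5761 -0.2301]
0.59 1666 [246.78571429  97.00120048]
[ 0.5   -0.235  0.195] 1.0 jaw [ 0.5765 -0.2199]
```

View pics/j.png

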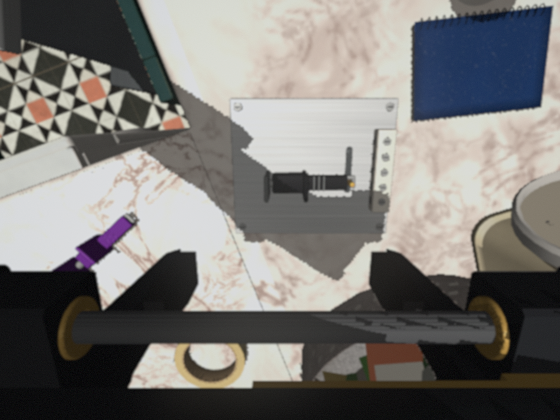

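The probe lies flat at wrist (268–355, 183), square to the plate. Its hook is on the post at (350,183), the fitted jaw is at (0.576, -0.230), and the robot is clear. Handing in.

```bash
python3 -c "
from plant import r
print(r.finish_job())"
```

```text
the job is handed in; nothing more can be done
None
```

The job is handed in at about 22.6 s: the black probe lies flat and square on the plate with its hook closed on the brass post, the arm is clear, and the tumbler and tape roll were not touched; the hand-in returned no verdict.

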